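# Hang the basket on the twin-pin stand

## Task

Take the white basket by its wooden tab and hang it on the stand: both pins of the bar through the two holes of its lip, then press it down past the spring catch until the lip lies flat on the bar, and let go. The bar is clamped up to 2 cm off the middle of the stand, differently every time, so find the pins first by feel or by eye. Work gently: never push on the stand with more than about 3 kg of force, and leave the jars and the tin where they stand.

Things in the scene. Friction and masses are not known exactly. Their poses are not given: they have to be found in the camera images.
- basket: White hanging basket, 0.25 to 0.36 kg. Origin: centre of the underside of its open tray (60 in x, 140 in y, 60 mm high, wall 3); x points from the tray to the lip behind it, z up. The lip is a level plate, 6 mm thick, at x = 30 to 62, y = -75 to 75, z = 56 to 62 mm, with two round through holes of 10.4 mm diameter at x = 43.5, y = -50 and 50 mm.
- basket_grip (a point): Where to pinch the basket's upright wooden tab, across its thickness: x = 24, y = 0, z = 104 mm in the basket's frame, axes as the basket's. The tab is 10 mm thick (x = 19 to 29), 60 mm wide (y) and ends 14 mm above this point.
- stand: Wooden stand, fixed to the worktop. Origin: centre of its underside; z up, -x is its front (robot's side), y along its bar. Base 100 x 230 x 16 mm; two posts at y = -85 and 85 mm, up to z = 100 mm, carry a steel crossbar along y: 210 long, x = -12 to 12, z = 100 to 140 mm. The bar can be shifted along y, see stand_mid.
- stand_mid (a point): Point of the STAND at x = 0, y = 0, z = 140 mm (height of the bar's top). On the bar's top stand two pins, 8 mm thick, 24 mm high (tip edge tapered 0.7 mm), at x = 0, 50 mm either side of the bar's middle. The bar, with pins and catch, is clamped firmly (over 100 N) anywhere up to 18 mm left or right (y) of this point: not measured, find it by feel or by eye.
- stand_catch (a point): Point of the STAND at x = 22, y = 0, z = 151 mm: axis height of the spring roller behind the bar's middle (radius 6 mm, axis along y, yields to +x; its bracket spans x = 12 to 41, z up to 154 mm). The lip first meets it 16 mm above the bar; the basket's weight does not pass it, a push of 5 to 20 N does; it then springs over the lip.
- stand_home (a point): Point of the STAND at x = -43.5, y = 0, z = 84 mm, axes as the stand's: where the basket's origin comes when hung home (axes alike; in y shifted by the bar's offset). The lip then lies on the bar, the tray hangs on the front side, its back wall 1.5 mm before the bar; let go, it may lean by up to 0.06 rad.
- jar_low: bystander: short glass spice jar with white cap, 39 mm wide, 86 mm tall, in front between basket and stand; origin at the centre of its underside.
- jar_tall: bystander: glass spice jar with blue cap, 60 mm wide, 110 mm tall, behind the basket; origin at the centre of its underside.
- tin: bystander: printed spice tin 34 x 45 x 103 mm, behind; origin at the centre of its underside.
- jar_big: bystander: large jar, 72 mm wide, 142 mm tall, behind the basket; origin at the centre of its underside.
- jar_side: bystander: glass spice jar with pale green cap, 44 mm wide, 106 mm tall, to the right of the stand; origin at the centre of its underside.

How it is judged:
By the outcome, as a careful person would: the job done as asked, in the order asked, and still so for the second after the job is handed in, with the robot touching nothing.
It also fails if it takes over 51 s, if anything falls off the work surface, if the arm or the gripper's body presses on something with over 40 N, if the wrist force passes 120 N, or if a joint passes its speed limit or range.

## Robot

A 6-joint arm with a two-finger parallel gripper is mounted at the origin on a cart in front of the work surface, level with it; the furniture and walls round the work are solid. World frame = base frame: x ahead of the robot, y to its left, z up, the work surface at z = 0. Lengths are in m, angles in rad, forces in N, time in s.
With the tool pointing down it reaches from about 0.3 to 0.875 m from the base axis. Payload 6.4 kg.
Tool frame: the origin (TCP) lies between the finger pads; the fingertips stand 8 mm ahead of it and the grasp point (between the pads) lies 11 mm behind it (ctrl.finger_overhang is the distance from the TCP to the fingertips, in m); z points along the fingers, y is the line along which they close (so a half turn about z gives the same grasp; the last joint's range is limited). The gripper opens to 85 mm and grips with 20 to 120 N. Pads are 22 mm wide; open, the fingers measure 114 mm over their backs; the gripper's body (76 mm by 85 mm) begins 54 mm behind the grasp point. The pads swing forward as they close: fully open they stand 13 mm farther back than shut.
Start: joints at [1.101, 0.181, 1.607, -0, 1.354, -0.206], TCP at [0.15, 0.555, 0.219] pointing down, gripper open.
Joint ranges: [-2.99, 2.99], [-0.89, 2.07], [0.3, 2.58], [-1.14, 4.28], [0, 2.63], [-3.12, 3.12]. Speed limits (rad/s): [2.57, 2.57, 3.01, 3.14, 3.14, 3.14].

## Interface

Orientations are given as a unit quaternion [w, x, y, z].
In Python, from bench import ctrl, camera gives the robot as it stands.
- The arm moves only by the shell command python3 -m pendant 'ROWS' [OPENING]. ROWS is JSON, a list of rows, each a list of 6 numbers: the shift along the world's x, y, z normalised to -1 to 1, where 1 is 200 mm, then the turn, a rotation vector about the world's x, y, z normalised to -1 to 1, where 1 is pi/2 rad. In form: [[dx, dy, dz, rx, ry, rz], ...]. A call has exactly 10 rows; each row shifts and turns the commanded pose from where the row before left it; what a row does not reach is not made up. A row lasts 1/8 s, in which the tool goes at most 62.5 mm and 10.7 degrees, less where a joint would pass 70% of its speed; a pose out of reach is approached as far as the arm can. A call with a number of a shift or a turn outside -1 to 1 is refused whole. A call with a gripper value outside its range is refused whole. OPENING is the opening, from -1 (shut) to 1 (fully open), set as the call begins (- or left out, the last holds). The fingers move at their own pace and stop on an object; the grip force is fixed at half the most. Time passes only in rows, so rows that do not move let the fingers close, or fill a call up. It gives the time, the measured TCP pose, the force, the opening and the grip force at its end, in the units of the state.
- ctrl.get_obs(): the state, without advancing time (a new reading comes with each control period).
- camera(name): name is "side" or "top" or "wrist"; returns a dict with "color" (420x560x3 uint8, blue, green, red), "fx", "fy", "cx", "cy" (pixels), "xyz" and "rotation" of the camera in the world; the wrist camera has in their place "hand_eye" (4x4, takes a point from camera to tool coordinates, whose origin is the TCP and whose axes are the flange's). Camera axes: x right, y down, z forward; pixel columns grow to the right and rows downward; lengths in m; the calibration is good to about 2 mm. A picture is of the moment at which its call begins: read the wrist's pose just before it. There is no depth.
- ctrl.hand_in(): hands the job in; it is judged then, once.
The state is a dict: "time_s": time; "q": joint angles; "dq": joint speeds; "joint_efforts": joint torques, N m; "eef_pos": TCP position; "eef_rot": TCP orientation; "wrist_force": force on the tool from outside, world axes, zero at the start; "torque": the same for the moment, N m; "opening": opening from 0.0 (shut) to 1.0 (fully open); "grasp_force": force on a finger pad.
Only numpy, scipy, OpenCV 4.12 (cv2) and the standard library are available. Lean on these libraries where they do the work, as an engineer would, in place of code of your own. Each camera call takes 0.05 s, during which the arm holds its last target. There are 200 camera calls.

## Working session

There is one attempt and no reset: what is moved stays moved. The work goes in short steps, Python scripts to look and compute and a shell command to move; the robot and the scene stay as the last step left them, time stands still between calls to the robot, and variables do not carry over. Pictures are saved under pics/ and viewed, at most 10 in all, crops included, and the job is handed in when it is done.

```bash
mkdir -p pics; ls
cat > h.py <<'E'
import numpy as np, cv2
from bench import ctrl, camera
def rotq(q):
    from scipy.spatial.transform import Rotation as R
    return R.from_quat([q[1],q[2],q[3],q[0]]).as_matrix()
def pose(c,o=None):
    if "hand_eye" in c:
        H=np.array(c["hand_eye"]); R=rotq(o["eef_rot"])
        return R@H[:3,:3], R@H[:3,3]+np.array(o["eef_pos"])
    R=np.array(c["rotation"]); 
    if R.shape!=(3,3): R=rotq(R.ravel())
    return R,np.array(c["xyz"])
def ray(c,u,v,o=None):
    R,p=pose(c,o); d=R@np.array([(u-c["cx"])/c["fx"],(v-c["cy"])/c["fy"],1]); return p,d
def onz(c,u,v,z,o=None):
    p,d=ray(c,u,v,o); return p+d*(z-p[2])/d[2]
def proj(c,X,o=None):
    R,p=pose(c,o); y=R.T@(np.array(X)-p); return c["fx"]*y[0]/y[2]+c["cx"],c["fy"]*y[1]/y[2]+c["cy"]
def tri(rays):
    A=np.zeros((3,3));b=np.zeros(3)
    for p,d in rays:
        d=d/np.linalg.norm(d);M=np.eye(3)-np.outer(d,d);A+=M;b+=M@p
    X=np.linalg.solve(A,b); return X,[np.linalg.norm((np.eye(3)-np.outer(d,d)/(d@d))@(X-p)) for p,d in rays]
E
python3 - <<'E'
from h import *
import pickle
o=ctrl.get_obs(); print(o)
D={'o':o}
for n in("top","side","wrist"):
    c=camera(n);D[n]=c;cv2.imwrite(f"pics/{n}0.png",c["color"]);print(n,{k:v for k,v in c.items() if k!="color"})
pickle.dump(D,open("d0.pkl","wb"))
cv2.imwrite("pics/a.png",cv2.resize(np.hstack([D["top"]["color"],D["side"]["color"]]),(800,300)))
E
```

```text
pics
{'time_s': 0.0, 'q': array([ 1.10071465e+00,  1.81534271e-01,  1.60799854e+00,  2.29473263e-05,
        1.35379690e+00, -2.06265221e-01]), 'dq': array([-0.00098177, -0.00166259, -0.00078005,  0.00130706, -0.00283251,
        0.00164182]), 'joint_efforts': array([ 2.25625183e-03, -4.44867396e+01, -3.51338267e+01, -1.71207548e-04,
        8.82628548e-03, -2.22174168e-05]), 'eef_pos': array([0.1496353 , 0.55460191, 0.21769255]), 'eef_rot': array([-2.98713965e-04,  1.31528439e-01,  9.91312017e-01, -8.15617709e-04]), 'wrist_force': array([ 0.33136079,  0.21640758, -0.15145183]), 'torque': array([-0.05409577, -0.0406526 ,  0.00988136]), 'grasp_force': 0.0, 'opening': 1.0001704229696409}
top {'fx': 411.8602575104276, 'fy': 411.8602575104276, 'cx': 288.68905818464094, 'cy': 210.22985757437138, 'xyz': array([ 0.33693771, -0.21900931,  1.1977754 ]), 'rotation': array([-0.05326765,  0.71144894, -0.69926141,  0.04512692])}
side {'fx': 413.6678064591668, 'fy': 413.6678064591668, 'cx': 283.66237659351094, 'cy': 211.50686717863834, 'xyz': array([0.47299827, 0.66036985, 0.69977378]), 'rotation': array([ 0.00683241, -0.01120933,  0.87680039, -0.4806753 ])}
wrist {'fx': 375.44145271830826, 'fy': 375.44145271830826, 'cx': 276.62170038994816, 'cy': 210.04842909872048, 'hand_eye': array([[ 2.29421870e-04, -9.65296889e-01, -2.61154865e-01,
         6.61238354e-02],
       [ 9.99999420e-01, -5.32726748e-05,  1.07539901e-03,
        -7.73373526e-04],
       [-1.05199174e-03, -2.61154960e-01,  9.65296317e-01,
        -1.56982866e-01],
       [ 0.00000000e+00,  0.00000000e+00,  0.00000000e+00,
         1.00000000e+00]])}
```

View pics/top0.png

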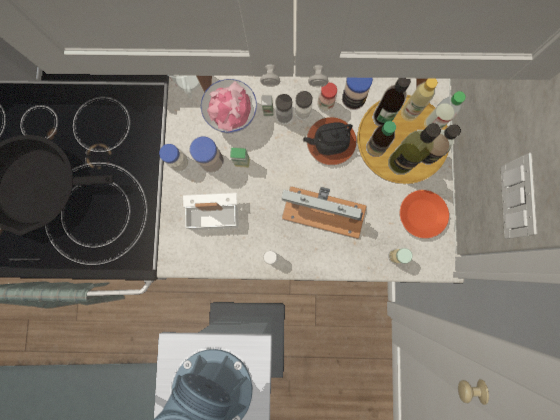

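View pics/side0.png

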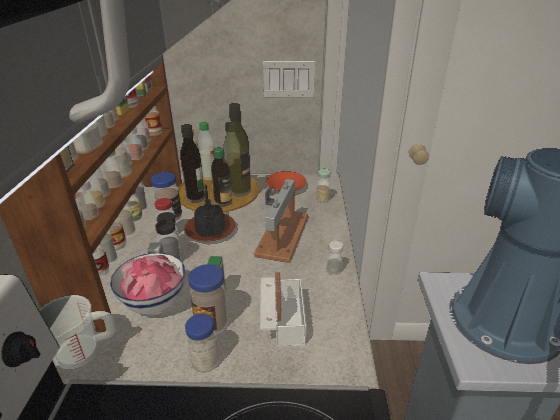

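The top view shows the basket at about (210,210), its tab at (207,206), the stand at (325,212) with its bar from (283,202) to (360,212), the low jar at (270,258) and the side jar at (402,256). Next, an enlargement of these.

Run:
```python
from h import *
import pickle
D=pickle.load(open("d0.pkl","rb"))
a=cv2.resize(D["top"]["color"][170:270,170:370],None,fx=4,fy=4,interpolation=cv2.INTER_CUBIC)[:300]
s=cv2.resize(D["side"]["color"][165:240,240:340],None,fx=4,fy=4,interpolation=cv2.INTER_CUBIC)
s2=cv2.resize(D["side"]["color"][265:340,240:340],None,fx=4,fy=4,interpolation=cv2.INTER_CUBIC)
cv2.imwrite("pics/b.png",np.vstack([a,np.hstack([s,s2])]))
for n,z in (("top",0.16),): pass
c=D["top"]
for u,v,z in((283,202,.14),(360,212,.14),(207,206,.118),(185,212,.06),(236,212,.06),(270,258,.086),(402,256,.106)):print(u,v,onz(c,u,v,z).round(3))
```

```text
283 202 [ 0.506 -0.19   0.14 ]
360 212 [ 0.484 -0.39   0.14 ]
207 206 [0.496 0.012 0.118]
185 212 [0.487 0.085 0.06 ]
236 212 [ 0.489 -0.057  0.06 ]
270 258 [ 0.362 -0.157  0.086]
402 256 [ 0.373 -0.505  0.106]
```

View pics/b.png

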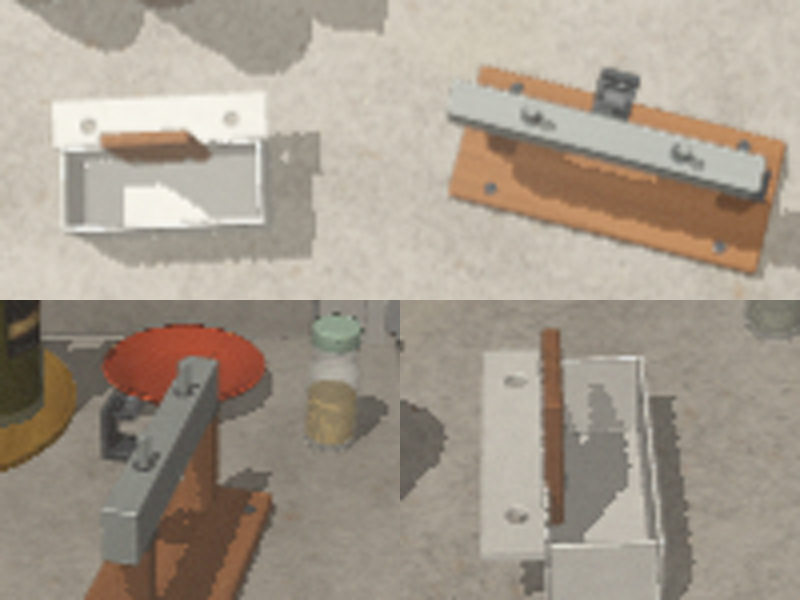

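The crop shows the basket holes at top (192.0,201.3) and (227.8,199.5), side (269,319) and (269,285). The bar has its two pins at crop (530,117) and (685,153), with the dark catch bracket behind at (617,92).

Run:
```python
from h import *
import pickle
D=pickle.load(open("d0.pkl","rb"))
T,S=D["top"],D["side"]
def t(x,y):return ray(T,170+x/4-.4,170+y/4-.4)
def s(x,y):return ray(S,240+x/4-.4,165+(y-300)/4-.4)
def s2(x,y):return ray(S,240+(x-400)/4-.4,265+(y-300)/4-.4)
P={}
for n,a,b in (("holeL",t(88,125),s2(516,516)),("holeR",t(231,118),s2(516,380)),
 ("tabL",t(103,137),s2(556,522)),("tabR",t(188,132),s2(550,332)),
 ("lipBL",t(53,102),s2(483,556)),("lipBR",t(266,92),s2(483,352)),
 ("barLfront",t(448,117),s(133,517)),("barLback",t(455,80),s(104,510)),("barRfront",t(762,193),s(218,365)),
 ("pinLtip",t(524,113),s(149,440)),("pinRtip",t(678,147),s(187,364))):
    X,e=tri([a,b]);P[n]=X;print(n,X.round(4),np.round(e,4))
# base corners of stand z=.016
for x,y in((480,67),(785,143),(755,272),(450,196)):
    p,d=t(x,y);print((p+d*(.016-p[2])/d[2]).round(4))
def yaw(a,b): d=a-b;return np.arctan2(-d[0],d[1])
print(yaw(P["holeL"],P["holeR"]),yaw(P["lipBL"],P["lipBR"]),yaw(P["barLfront"],P["barRfront"]),yaw(P["pinLtip"],P["pinRtip"]))
```

```text
holeL [0.5191 0.0679 0.062 ] [0.001 0.001]
holeR [ 0.5251 -0.0323  0.0627] [0.0006 0.0006]
tabL [0.5056 0.0599 0.0512] [0.0057 0.0057]
tabR [ 0.5056 -0.0127  0.1156] [0.0003 0.0003]
lipBL [0.5346 0.0936 0.0611] [0.0004 0.0004]
lipBR [ 0.5448 -0.056   0.0618] [0.0012 0.0012]
barLfront [ 0.5189 -0.1865  0.1368] [0.0036 0.0036]
barLback [ 0.54   -0.1905  0.1396] [0.0006 0.0006]
barRfront [ 0.4702 -0.3913  0.1336] [0.0011 0.0011]
pinLtip [ 0.5143 -0.2355  0.1634] [0.0001 0.0001]
pinRtip [ 0.493  -0.3331  0.1657] [0.0006 0.0006]
[ 0.5729 -0.2053  0.016 ]
[ 0.5204 -0.4271  0.016 ]
[ 0.4266 -0.4049  0.016 ]
[ 0.4777 -0.1853  0.016 ]
0.060676062231050674 0.06831929576974695 -0.2337670237422356 -0.21481863152379538
```

```bash
python3 -m pendant '[[0.05,-0.13,0.02,0,0,-0.03],[0.1,-0.25,0.02,0,0,-0.06],[0.1,-0.25,0.02,0,0,-0.06],[0.1,-0.25,0.02,0,0,-0.06],[0.1,-0.25,0.02,0,0,-0.06],[0.1,-0.25,0.02,0,0,-0.06],[0.1,-0.25,0.02,0,0,-0.06],[0.1,-0.25,0.02,0,0,-0.06],[0.1,-0.25,0.02,0,0,-0.06],[0.1,-0.25,0.02,0,0,-0.06]]'
python3 -m pendant '[[0.1,-0.25,0.02,0,0,-0.06],[0.1,-0.25,0.02,0,0,-0.06],[0.1,-0.25,0.01,0,0,-0.06],[0.1,-0.25,0.01,0,0,-0.06],[0.1,-0.25,0.01,0,0,-0.06],[0.1,-0.25,0.01,0,0,-0.06],[0.1,-0.25,0,0,0,-0.06],[0.06,-0.26,0,0,0,-0.047],[0,0,0,0,0,0],[0,0,0,0,0,0]]'
python3 - <<'E'
from h import *
import pickle
o=ctrl.get_obs();c=camera("wrist");pickle.dump((o,c),open("w1.pkl","wb"));cv2.imwrite("pics/w1.png",c["color"])
print([proj(c,X,o) for X in ([.5143,-.2355,.164],[.493,-.3331,.164])])
E
```

```text
time_s: 1.4
eef_pos: [0.3402, 0.0775, 0.2588]
eef_rot: [0.0, 0.549, 0.836, 0.0]
wrist_force: [-0.1, 1.1, 0.7]
opening: 0.997
grasp_force: 0.0
time_s: 2.65
eef_pos: [0.4915, -0.3223, 0.2738]
eef_rot: [-0.001, 0.811, 0.585, 0.0]
wrist_force: [-0.5, -0.4, -1.1]
opening: 1.002
grasp_force: 0.0
[(np.float64(268.32425295714654), np.float64(71.43544838315131)), (np.float64(283.50286013665664), np.float64(214.26168131607534))]
```

View pics/w1.png

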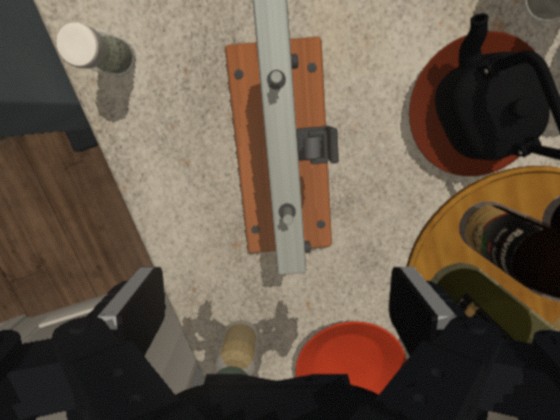

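The wrist view shows the pins at about (276,76) and (288,212), the catch at (318,145) and the low jar at (85,45). I'll enlarge the pins.

Run:
```python
from h import *
import pickle
o,c=pickle.load(open("w1.pkl","rb"))
f=lambda x,y:cv2.resize(c["color"][y:y+50,x:x+50],None,fx=8,fy=8,interpolation=cv2.INTER_CUBIC)
cv2.imwrite("pics/w1c.png",np.hstack([f(252,55),f(262,187)]))
```

```text
(no output)
```

View pics/w1c.png

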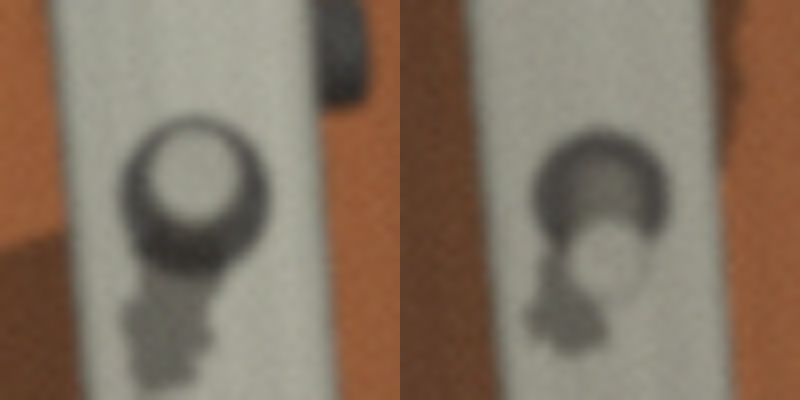

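```bash
cat >> h.py <<'E'
def yawof(a,b): d=np.array(a)-np.array(b);return np.arctan2(-d[0],d[1])
E
python3 - <<'E'
from h import *
import pickle
o,c=pickle.load(open("w1.pkl","rb"));D=pickle.load(open("d0.pkl","rb"));T=D["top"]
L=onz(c,276,76.1,.164,o);R=onz(c,287.6,218.9,.164,o)
print(L,R,np.linalg.norm(L-R),yawof(L,R),(L+R)/2)
# bar edges left/right at pin rows -> bar direction
a=[onz(c,252+x/8-.4,55+y/8-.4,.14,o) for x,y in((50,0),(90,400),(305,0),(340,400))]
b=[onz(c,262+x/8-.4,187+y/8-.4,.14,o) for x,y in((65,0),(102,400),(310,0),(332,400))]
print(yawof(a[0],b[1]),yawof(a[2],b[3]), np.linalg.norm(a[0]-a[2]))
for X,z in((L,.164),(R,.164)):print(proj(T,X))
# heights: triangulate wrist+top
print(tri([ray(c,276,76.1,o),ray(T,170+524/4-.4,170+113/4-.4)]),tri([ray(c,287.6,218.9,o),ray(T,170+678/4-.4,170+147/4-.4)]))
E
```

```text
[ 0.51824291 -0.23992549  0.164     ] [ 0.49476799 -0.33744786  0.164     ] 0.10030794893436873 -0.23621919737835906 [ 0.50650545 -0.28868668  0.164     ]
-0.2374058691961256 -0.23387803810630384 0.023015262765003534
(np.float64(302.3603125299545), np.float64(196.2535917312972))
(np.float64(340.71378363222067), np.float64(205.99313781972526))
(array([ 0.51940573, -0.23667261,  0.1303459 ]), [np.float64(0.0007509524860108565), np.float64(0.0007509524860108884)]) (array([ 0.49404157, -0.33412488,  0.17028276]), [np.float64(0.0018623522646208685), np.float64(0.0018623522646206887)])
```

The pin tips are 100.3 mm apart in the wrist view, which matches. Pin middle is (.5065,-.2887), yaw -.236. Now to the basket, with a close look there.

```bash
python3 -m pendant '[[0.0085,0.18,-0.02,0,0,0.03],[0.0085,0.18,-0.02,0,0,0.03],[0.0085,0.18,-0.02,0,0,0.03],[0.0085,0.18,-0.04,0,0,0.03],[0.0085,0.18,-0.05,0,0,0.03],[0.0085,0.18,-0.05,0,0,0.03],[0.0085,0.18,-0.05,0,0,0.03],[0.008,0.175,-0.05,0,0,0.035],[0,0,-0.05,0,0,0],[0,0,0,0,0,0]]'
python3 - <<'E'
from h import *
import pickle
o=ctrl.get_obs();c=camera("wrist");pickle.dump((o,c),open("w2.pkl","wb"))
u,v=proj(c,[.522,.018,.062],o);print(u,v)
im=c["color"];cv2.imwrite("pics/w2.png",im)
p=[proj(c,X,o) for X in([.5191,.0679,.062],[.5251,-.0323,.062],[.5026,.0165,.118])];print(p)
cr=im[:260,130:430];cv2.imwrite("pics/w2c.png",cv2.resize(cr,None,fx=2.3,fy=2.3,interpolation=cv2.INTER_CUBIC))
E
```

```text
time_s: 3.95
eef_pos: [0.5046, -0.0352, 0.2042]
eef_rot: [-0.0, 0.684, 0.729, -0.0]
wrist_force: [-0.3, -0.2, 0.3]
opening: 0.995
grasp_force: 0.0
303.8214429533409 126.54742746048449
[(np.float64(305.51657726328415), np.float64(57.791704058867055)), (np.float64(302.4753858399016), np.float64(189.94210228130018)), (np.float64(279.2934316599768), np.float64(130.95628760940798))]
```

View pics/w2c.png

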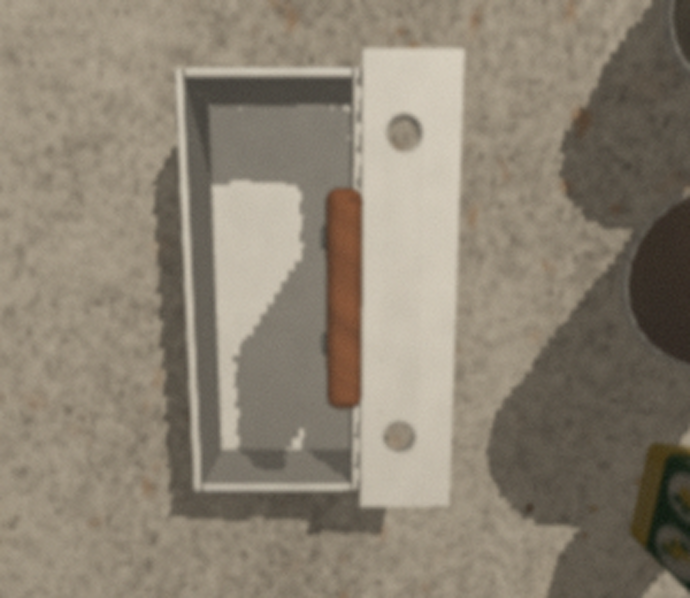

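In the crop, the holes are at (405,132) and (400,436), and the tab's top runs from (345,189) to (345,407).

Run:
```python
from h import *
import pickle
o,c=pickle.load(open("w2.pkl","rb"));D=pickle.load(open("d0.pkl","rb"));T=D["top"]
g=lambda x,y:(130+x/2.3-.3,y/2.3-.3)
L=onz(c,*g(405,132),.062,o);R=onz(c,*g(400,436),.062,o);y=yawof(L,R);m=(L+R)/2
print(L,R,np.linalg.norm(L-R),y,m)
a=onz(c,*g(345,189),.118,o);b=onz(c,*g(345,407),.118,o);print(a,b,np.linalg.norm(a-b),yawof(a,b),(a+b)/2)
print("grip from holes",m[:2]-.0195*np.array([np.cos(y),np.sin(y)]))
print(tri([ray(c,*g(405,132),o),ray(T,170+22-.4,170+125/4-.4)])[0],tri([ray(c,*g(400,436),o),ray(T,170+231/4-.4,170+118/4-.4)])[0])
from scipy.spatial.transform import Rotation
M=rotq(o["eef_rot"]);print(np.arctan2(M[1,1],M[0,1]))
```

```text
[0.51925962 0.06839759 0.062     ] [ 0.52597693 -0.03168021  0.062     ] 0.100302982876136 0.06702035971404204 [0.52261827 0.01835869 0.062     ]
[0.50089195 0.04600224 0.118     ] [ 0.50480932 -0.01276127  0.118     ] 0.05889393715851561 0.06656494613192764 [0.50285063 0.01662048 0.118     ]
grip from holes [0.50316205 0.01705277]
[0.51946384 0.06953153 0.05475   ] [ 0.52556745 -0.0319554   0.05999112]
0.06420162634854933
```

```bash
python3 -m pendant '[[-0.004,0.1,0,0,0,0.001],[-0.004,0.1,-0.05,0,0,0.001],[0,0.061,-0.1,0,0,0],[0,0,-0.12,0,0,0],[0,0,-0.12,0,0,0],[0,0,-0.1,0,0,0],[0,0,-0.066,0,0,0],[0,0,0,0,0,0],[0,0,0,0,0,0],[0,0,0,0,0,0]]'
python3 -m pendant '[[0,0,0,0,0,0],[0,0,0,0,0,0],[0,0,0,0,0,0],[0,0,0,0,0,0],[0,0,0,0,0,0],[0,0,0,0,0,0],[0,0,0,0,0,0],[0,0,0,0,0,0],[0,0,0,0,0,0],[0,0,0,0,0,0]]' -1
```

```text
time_s: 5.25
eef_pos: [0.5046, 0.0161, 0.0944]
eef_rot: [0.001, 0.683, 0.73, 0.0]
wrist_force: [-0.4, -1.0, -0.9]
opening: 1.002
grasp_force: 0.0
time_s: 6.5
eef_pos: [0.504, 0.0163, 0.0936]
eef_rot: [0.0, 0.683, 0.73, 0.0]
wrist_force: [0.8, -0.5, 2.7]
opening: 0.097
grasp_force: 61.2
```

```bash
python3 -m pendant '[[0,0,0.05,0,0,0],[0,0,0.12,0,0,0],[0,0,0.16,0,0,0],[0,0,0.16,0,0,0],[0,-0.05,0.1,0,0,0],[0,-0.1,0.06,0,0,-0.02],[-0.01,-0.15,0,0,0,-0.02],[-0.01,-0.15,0,0,0,-0.02],[-0.01,-0.15,0,0,0,-0.02],[-0.01,-0.15,0,0,0,-0.02]]'
python3 -m pendant '[[-0.01,-0.15,0,0,0,-0.02],[-0.01,-0.15,0,0,0,-0.02],[-0.01,-0.15,0,0,0,-0.02],[-0.01,-0.15,0,0,0,-0.02],[0,-0.1,0,0,0,-0.013],[0,-0.05,0,0,0,0],[0,-0.008,0,0,0,0],[0,0,0,0,0,0],[0,0,0,0,0,0],[0,0,0,0,0,0]]'
python3 - <<'E'
from h import *
import pickle
o=ctrl.get_obs();D={'o':o}
for n in("wrist","top","side"):D[n]=camera(n)
pickle.dump(D,open("d3.pkl","wb"))
M=rotq(o["eef_rot"]);print(o["eef_pos"],np.arctan2(M[1,1],M[0,1]),M[2,:])
c=D["wrist"];print(proj(c,[.518,-.24,.164],o))
t=D["top"]["color"][165:240,270:370];s=D["side"]["color"][160:235,240:340]
z=lambda i:cv2.resize(i,(400,300),interpolation=cv2.INTER_CUBIC)
cv2.imwrite("pics/p3.png",np.vstack([np.hstack([z(t),z(s)]),np.hstack([z(c["color"]),z(c["color"][0:105,210:350])])]))
E
```

```text
time_s: 7.75
eef_pos: [0.4951, -0.1343, 0.2231]
eef_rot: [-0.001, 0.739, 0.674, -0.0]
wrist_force: [0.4, -0.1, -3.1]
opening: 0.097
grasp_force: 60.4
time_s: 9.0
eef_pos: [0.488, -0.2847, 0.2235]
eef_rot: [-0.0, 0.786, 0.619, 0.0]
wrist_force: [-0.1, -0.4, -2.0]
opening: 0.095
grasp_force: 60.5
[ 0.48795919 -0.28470472  0.22348292] -0.23629373982955598 [ 7.54786535e-05  3.82874676e-05 -9.99999996e-01]
(np.float64(309.94269293293803), np.float64(135.80594435420932))
```

View pics/p3.png

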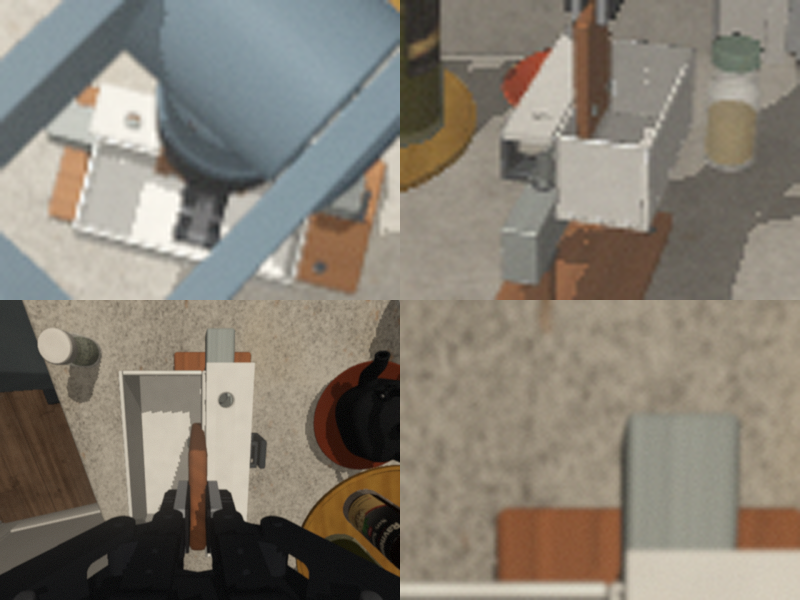

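The hand holds the basket over the bar. The near hole shows in the wrist image at about (316,140), with something dark inside. Locate it numerically and look closely once.

Run:
```python
from h import *
import pickle
D=pickle.load(open("d3.pkl","rb"));o=D['o'];c=D["wrist"]
im=c["color"];g=cv2.cvtColor(im,cv2.COLOR_BGR2GRAY)[120:162,296:338]
m=(g<175).astype(np.uint8)
n,l,st,ce=cv2.connectedComponentsWithStats(m);print([(st[i].tolist(),ce[i]+[296,120]) for i in range(1,n) if st[i][4]>30])
cv2.imwrite("pics/h3.png",cv2.resize(im[120:162,290:346],None,fx=10,fy=10,interpolation=cv2.INTER_CUBIC))
for u,v in((316,140),):print(onz(c,u,v,.1919,o))
```

```text
[([9, 8, 24, 24, 451], array([316.21286031, 139.49889135]))]
[ 0.51855699 -0.24028644  0.1919    ]
```

View pics/h3.png

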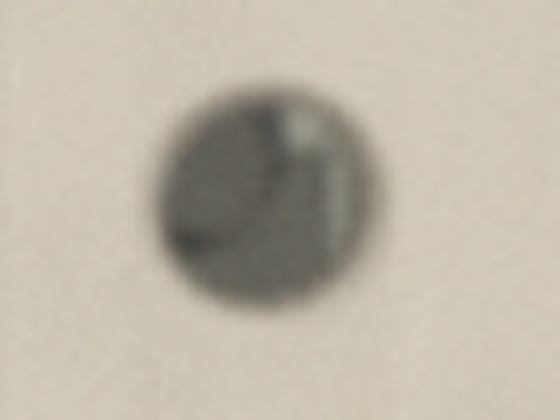

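```bash
python3 -m pendant '[[0,-0.005,-0.03,0,0,0],[0,0,-0.03,0,0,0],[0,0,-0.02,0,0,0],[0,0,-0.01,0,0,0],[0,0,-0.005,0,0,0],[0,0,-0.005,0,0,0],[0,0,-0.005,0,0,0],[0,0,-0.005,0,0,0],[0,0,-0.005,0,0,0],[0,0,0,0,0,0]]'
```

```text
time_s: 10.4
eef_pos: [0.4878, -0.2862, 0.2003]
eef_rot: [-0.0, 0.786, 0.619, -0.0]
wrist_force: [-0.6, -0.2, -2.1]
opening: 0.096
grasp_force: 60.4
```

```bash
python3 -m pendant '[[0,0,-0.005,0,0,0],[0,0,-0.005,0,0,0],[0,0,-0.005,0,0,0],[0,0,-0.005,0,0,0],[0,0,0,0,0,0],[0,0,0,0,0,0],[0,0,0,0,0,0],[0,0,0,0,0,0],[0,0,0,0,0,0],[0,0,0,0,0,0]]'
```

```text
time_s: 11.65
eef_pos: [0.4878, -0.2862, 0.1964]
eef_rot: [-0.0, 0.786, 0.619, 0.0]
wrist_force: [-0.8, 0.8, -3.0]
opening: 0.098
grasp_force: 60.4
```

```bash
python3 -m pendant '[[0,0,-0.005,0,0,0],[0,0,-0.005,0,0,0],[0,0,-0.005,0,0,0],[0,0,-0.005,0,0,0],[0,0,-0.005,0,0,0],[0,0,-0.005,0,0,0],[0,0,0,0,0,0],[0,0,0,0,0,0],[0,0,0,0,0,0],[0,0,0,0,0,0]]'
```

```text
time_s: 12.9
eef_pos: [0.4875, -0.2861, 0.19]
eef_rot: [-0.0, 0.786, 0.619, -0.0]
wrist_force: [-5.1, 1.9, -2.3]
opening: 0.093
grasp_force: 60.5
```

```bash
python3 -m pendant '[[0,0,-0.005,0,0,0],[0,0,-0.005,0,0,0],[0,0,-0.005,0,0,0],[0,0,-0.005,0,0,0],[0,0,-0.005,0,0,0],[0,0,0,0,0,0],[0,0,0,0,0,0],[0,0,0,0,0,0],[0,0,0,0,0,0],[0,0,0,0,0,0]]'
```

```text
time_s: 14.15
eef_pos: [0.4877, -0.2862, 0.1853]
eef_rot: [-0.0, 0.786, 0.619, -0.0]
wrist_force: [-5.4, 1.2, -2.8]
opening: 0.093
grasp_force: 60.3
```

```bash
python3 -m pendant '[[0,0,-0.005,0,0,0],[0,0,-0.005,0,0,0],[0,0,-0.005,0,0,0],[0,0,-0.005,0,0,0],[0,0,-0.005,0,0,0],[0,0,-0.005,0,0,0],[0,0,0,0,0,0],[0,0,0,0,0,0],[0,0,0,0,0,0],[0,0,0,0,0,0]]'
```

```text
time_s: 15.4
eef_pos: [0.4879, -0.2863, 0.1794]
eef_rot: [0.0, 0.786, 0.619, 0.0]
wrist_force: [-2.3, 0.8, -6.3]
opening: 0.098
grasp_force: 60.1
```

```bash
python3 -m pendant '[[0,0,-0.004,0,0,0],[0,0,-0.003,0,0,0],[0,0,-0.003,0,0,0],[0,0,0,0,0,0],[0,0,0,0,0,0],[0,0,0,0,0,0],[0,0,0,0,0,0],[0,0,0,0,0,0],[0,0,0,0,0,0],[0,0,0,0,0,0]]'
```

```text
time_s: 16.65
eef_pos: [0.488, -0.2863, 0.1777]
eef_rot: [0.0, 0.786, 0.619, 0.0]
wrist_force: [-1.8, 4.2, 2.3]
opening: 0.094
grasp_force: 61.2
```

```bash
python3 -m pendant '[[0,0,-0.002,0,0,0],[0,0,0,0,0,0],[0,0,0,0,0,0],[0,0,0,0,0,0],[0,0,0,0,0,0],[0,0,0,0,0,0],[0,0,0,0,0,0],[0,0,0,0,0,0],[0,0,0,0,0,0],[0,0,0,0,0,0]]'
python3 -m pendant '[[0,0,0,0,0,0],[0,0,0,0,0,0],[0,0,0,0,0,0],[0,0,0,0,0,0],[0,0,0,0,0,0],[0,0,0,0,0,0],[0,0,0,0,0,0],[0,0,0,0,0,0],[0,0,0,0,0,0],[0,0,0,0,0,0]]' 0.3
```

```text
time_s: 17.9
eef_pos: [0.4879, -0.2862, 0.1776]
eef_rot: [0.0, 0.786, 0.619, 0.0]
wrist_force: [-3.3, 4.8, 5.2]
opening: 0.101
grasp_force: 61.6
time_s: 19.15
eef_pos: [0.4878, -0.2863, 0.177]
eef_rot: [0.0, 0.786, 0.619, 0.0]
wrist_force: [0.9, -0.4, 0.7]
opening: 0.649
grasp_force: 0.0
```

Released with no force left. Retreat straight up and check.

```bash
python3 -m pendant '[[0,0,0.04,0,0,0],[0,0,0.1,0,0,0],[0,0,0.15,0,0,0],[0,0,0.15,0,0,0],[0,0,0.06,0,0,0],[-0.1,-0.1,0,0,0,0],[-0.2,-0.2,0,0,0,0],[-0.2,-0.2,0,0,0,0],[-0.1,0,0,0,0,0],[0,0,0,0,0,0]]'
python3 - <<'E'
from h import *
o=ctrl.get_obs();T=camera("top");S=camera("side");W=camera("wrist")
z=lambda i:cv2.resize(i,(400,300),interpolation=cv2.INTER_CUBIC)
cv2.imwrite("pics/f.png",np.vstack([np.hstack([z(T["color"][165:240,270:370]),z(S["color"][160:235,240:340])]),np.hstack([z(W["color"]),z(W["color"][:210,140:420])])]))
E
```

```text
time_s: 20.4
eef_pos: [0.3669, -0.3859, 0.2766]
eef_rot: [-0.001, 0.786, 0.618, 0.0]
wrist_force: [0.5, 1.7, 0.8]
opening: 0.647
grasp_force: 0.0
```

View pics/f.png

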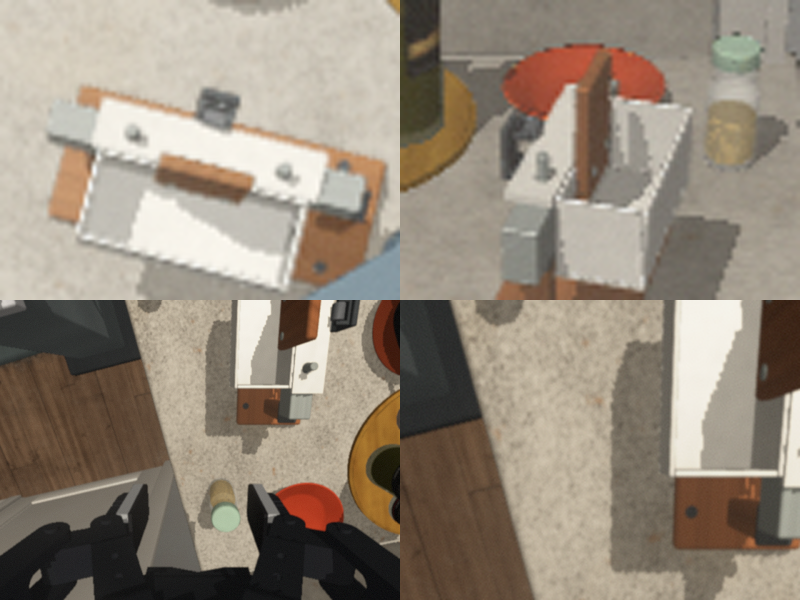

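Both pins stand up through the lip (top crop (135,132) and (286,172)). The lip lies flat on the bar, the catch is behind it, the jars are untouched and the gripper is clear.

```bash
python3 -c "
from bench import ctrl
print(ctrl.hand_in())"
```

```text
the job is handed in; nothing more can be done
None
```

The basket hangs on the stand: both pins are through the lip, which lies flat on the bar past the catch, the gripper is clear, and the job was handed in at about 20.5 s.

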